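Change a tack welder over from sheet to ring work

ROBOT

A 6-joint arm with a two-finger parallel gripper is mounted at the origin on a cart in front of the work surface, level with it; the furniture and walls round the work are solid. World frame = base frame: x ahead of the robot, y to its left, z up, the work surface at z = 0. Lengths are in mm, angles in degrees, forces in N, time in s.
With the tool pointing down it reaches from about 350 to 875 mm from the base axis. Payload 15.5 kg.
Tool frame: the origin (TCP) lies on the centre line of the jaws, within the pads' length; the fingertips stand 25 mm ahead of it and the grasp point (between the pads) lies 6 mm ahead of it (arm.finger_overhang is the z of the fingertips in the tool frame, in mm); z points along the fingers, y is the direction in which the jaws open and shut (so a half turn about z gives the same grasp; the last joint's range is limited). The gripper opens to 85 mm and grips with 20 to 120 N. Pads are 22 mm wide; open, the fingers measure 114 mm over their backs; the gripper's body (76 mm by 85 mm) begins 54 mm behind the grasp point. The pads swing forward as they close: fully open they stand 13 mm farther back than shut.
Start: joints at [-71.305, 28.281, 77.091, -0, 74.628, -5.472], TCP at [255.878, -570.222, 256.277] pointing down, gripper open.
Joint ranges: [-166.48, 166.48], [-47.26, 123.95], [12.59, 153.08], [-70.14, 250.14], [6.76, 159.57], [-176.63, 176.63]. Speed limits (degrees/s): [108.29, 108.29, 147.25, 172.46, 172.46, 172.46].

INTERFACE

Orientations are given as a 3x3 rotation matrix whose columns are the frame's x, y, z axes.
In Python, from bench import telemetry, optics, ticket, arm gives the robot as it stands.
- The arm moves only by the shell command python3 -m jog 'ROWS' [FORCE]. ROWS is JSON, a list of rows, each a list of 5 numbers: the shift along the tool's x, y, z in mm, then the turn about the tool's z in degrees, then the closure in counts, from 0 (fully open) to 255 (shut). In form: [[dx, dy, dz, roll, claw], ...]. A call has 1 to 20 rows; each row shifts and turns the pose as measured when the row begins, along the tool's axes as they then stand; what a row does not reach is not made up. A row lasts 1/10 s, in which the tool goes at most 50 mm and 8.59 degrees, less where a joint would pass 70% of its speed; a pose out of reach is approached as far as the arm can. A call is refused whole if a number of a shift passes 50 or a number of a turn 8.59, either way. A call with a gripper value outside its range is refused whole. The fingers move at their own pace and stop on an object; FORCE is the grip in N (left out, the last holds). Time passes only in rows, so rows that do not move let the fingers close. It gives the time, the measured TCP pose, the force and the opening at its end, in the units of the state.
- telemetry.observe(): the state, without advancing time (a new reading comes with each control period).
- optics.camera(name): name is "scene" or "top" or "wrist"; returns a dict with "pixels" (420x560x3 uint8, red, green, blue), "fx", "fy", "cx", "cy" (pixels), "world_to_cam" (4x4, takes a point from world to camera coordinates). Camera axes: x right, y down, z forward; pixel columns grow to the right and rows downward; lengths in mm; the calibration is good to about 2 mm. The wrist camera is an equidistant fisheye: a pixel r from the principal point sees the ray r / f radians off the axis. A picture is of the moment at which its call begins. There is no depth.
- ticket.job_done(): hands the job in, once; it reports no verdict.
The state is a dict: "clock": time; "joint_pos": joint angles; "qd": joint speeds; "tau": joint torques, N m; "position": TCP position; "eef_rot": TCP orientation; "contact_force": force on the tool from outside, world axes, zero at the start; "moment": the same for the moment, N m; "opening": finger opening in mm.
Only numpy, scipy, OpenCV 4.12 (cv2) and the standard library are available. Lean on these libraries where they do the work, as an engineer would, in place of code of your own. Each camera call takes 0.05 s, during which the arm holds its last target.

TASK

Change the tack welder over from flat sheet work to rings: press the red key on the console first to switch the output off, then lift the copper contact arm off its pivot pin, lay it down on the wooden board, take it again by its other end (the white-sleeved one) and refit it fully down on the pin, turned end for end, so that the V-notch end sticks out at the open front of the guard and the flat end lies in the guard. Then press the white key (ring programme), the blue key (store) and the green key (output ready), in that order, each all the way down and let up again before the next. One key at a time, never the black one (sheet programme), and do not disturb the ring box, the tweezers or the solder spool.

Things in the scene. Friction and masses are not known exactly. Their poses are not given: they have to be found in the camera images.
- contact_hole (a point): centre of the upright 10 mm through hole in the square copper hub (22 x 22 x 12 mm) of the loose contact arm, half-way up (6 mm above its underside). x runs along the arm towards the V-notch end (white sleeve), -x towards the flat-tongue end (black sleeve), z up. At the start the arm sits on the stand's pin, flat end to the front.
- vee_grip (a point): middle of the white plastic grip sleeve on the V-notch half of the arm, 40 mm along +x from the hole, half-way up. The sleeve is 32 mm long (24 to 56 mm from the hole), 18 mm wide (grasp across this), 12 mm high, its underside level with the arm's. The copper V beyond it reaches to 81 mm and is about 24 mm wide.
- flat_grip (a point): middle of the black plastic grip sleeve on the flat-tongue half of the arm, 40 mm along -x from the hole, half-way up; same size as the white sleeve. The 12 mm wide copper tongue beyond it reaches to 80 mm.
- contact: the loose copper contact arm, a straight bar about 160 mm long, 55 to 95 g, balanced at its hole, same side always up; origin on the hole's axis at its flat underside, axes as told for contact_hole.
- stand: fixed contact stand: base plate 130 x 80 x 10 mm, round pedestal with the pivot pin, grey guard channel open at top and front. Origin under the pin at board level, z up, -x its open front, +x its rear. The base plate reaches 43 mm in front of the pin; else nothing lies in front of the guard, and the board from there to its edge near the robot is free. The seated arm lies along the stand's x and can swing only a few degrees between the guard walls.
- pin_seat (a point): on the pin's axis at the flat shoulder on which the arm's underside rests, 50 mm above the board; axes as the stand's. The pin is 6.4 mm thick, stands 20 mm above the shoulder and tapers to 2.4 mm over its top 6 mm. With the arm fully seated contact_hole is 6 mm above this point.
- guard_front (a point): middle of the guard's open front, level with its top, 12 mm in front of the pin and 78 mm above the board (28 mm above the seat); axes as the stand's. The guard's two upright walls have inner faces 15 mm either side of the pin and run from here to a rear wall 86 mm behind the pin: there is no room for fingers beside the arm inside it.
- console: fixed grey key console, 96 x 104 mm, key plate 26 mm above the board. Origin under its centre, -x its front, +y its left. Front row from left: red, blue, green; rear row: white, black, and a flat round sounder grille that is no key. Square caps 16 x 16 mm, 32 mm apart, 11 mm above the plate, pressed straight down. A display hump 34 mm high fills the part from 25 mm behind the origin to the rear edge.
- key_red_top (a point): centre of the top face of the red key cap, 37 mm above the board when up; moves down with the key.
- key_red (a joint): travel of the red key in m: 0 up, 0.004 fully down; a spring pushes it back up. It starts to move at 1.5 N and is fully down at 3.9 N.
- key_white_top (a point): centre of the top face of the white key cap, 37 mm above the board when up; moves down with the key.
- key_white (a joint): travel of the white key in m: 0 up, 0.004 fully down; a spring pushes it back up. It starts to move at 1.5 N and is fully down at 3.9 N.
- key_black_top (a point): centre of the top face of the black key cap, 37 mm above the board when up; moves down with the key.
- key_black (a joint): travel of the black key in m: 0 up, 0.004 fully down; a spring pushes it back up. It starts to move at 1.5 N and is fully down at 3.9 N.
- key_blue_top (a point): centre of the top face of the blue key cap, 37 mm above the board when up; moves down with the key.
- key_blue (a joint): travel of the blue key in m: 0 up, 0.004 fully down; a spring pushes it back up. It starts to move at 1.5 N and is fully down at 3.9 N.
- key_green_top (a point): centre of the top face of the green key cap, 37 mm above the board when up; moves down with the key.
- key_green (a joint): travel of the green key in m: 0 up, 0.004 fully down; a spring pushes it back up. It starts to move at 1.5 N and is fully down at 3.9 N.
- ring_box: dark red ring box 61 x 52 x 41 mm, a bystander; origin under its centre.
- tweezers: steel tweezers lying flat, 124 x 12 x 9 mm, a bystander; origin under its centre, length along its y.
- spool: white solder spool standing upright, 46 mm diameter, 32 mm high, a bystander; origin under its centre.

How it is judged (in metres and radians):
On the way, in this order (a step that is already met when the one before it is completed fails the run):
1. the red key is pressed down while the contact arm still sits on its pin, flat end to the front (value of joint key_red above 0.0028 m and horizontal distance between contact_hole and pin_seat below 0.0045 m and z of contact_hole in the frame of pin_seat between 0.003 and 0.009 m and angle between contact's own z axis and vertical below 0.06 rad and x of flat_grip in the frame of stand below -0.034 m), for 0.04 s.
2. the contact arm is lifted clear off the pin, with the red key up again (z of contact_hole in the frame of pin_seat above 0.026 m and value of joint key_red below 0.001 m), for 0.04 s.
3. the contact arm lies on the board, let go (height (world z) of contact_hole between 0 and 0.012 m and contact force between the fingers and contact below 0.1 N and linear speed of contact below 0.02 m/s), for 0.2 s.
4. the contact arm sits fully down on the pin again, V-notch end to the front, let go (horizontal distance between contact_hole and pin_seat below 0.0045 m and z of contact_hole in the frame of pin_seat between 0.003 and 0.009 m and angle between contact's own z axis and vertical below 0.06 rad and x of vee_grip in the frame of stand below -0.034 m and contact force between the fingers and contact below 0.1 N and linear speed of contact below 0.02 m/s), for 0.2 s.
5. the white key is pressed down (value of joint key_white above 0.0028 m), for 0.04 s.
6. the white key is up and the blue key is pressed down (value of joint key_blue above 0.0028 m and value of joint key_white below 0.001 m), for 0.04 s.
7. the blue key is up and the green key is pressed down (value of joint key_green above 0.0028 m and value of joint key_blue below 0.001 m), for 0.04 s.
At the end, for the whole second after the job is handed in: The contact arm rests released and still on the pin's shoulder (hole within 4.5 mm of the pin's axis, within 3 mm of the seated height, tilted less than 0.06 rad), its white V-notch half to the front of the stand; all five keys are up (under 1 mm) (all of step 4 and value of joint each of key_red, key_white, key_black, key_blue, key_green below 0.001 m); the robot touches nothing.
It fails at once if the black key is pressed (value of joint key_black above 0.002 m).
It fails at once if the white, blue or green key is pressed while the arm is not refitted with its V-notch end to the front (value of joint any of key_white, key_blue, key_green above 0.002 m and not ((horizontal distance between contact_hole and pin_seat below 0.0045 m and z of contact_hole in the frame of pin_seat between 0.003 and 0.009 m and angle between contact's own z axis and vertical below 0.06 rad) and x of vee_grip in the frame of stand below -0.034 m)).
It fails at once if two keys are pressed at once (value of joint each of key_red, key_white above 0.0018 m or value of joint each of key_red, key_black above 0.0018 m or value of joint each of key_red, key_blue above 0.0018 m or value of joint each of key_red, key_green above 0.0018 m or value of joint each of key_white, key_black above 0.0018 m or value of joint each of key_white, key_blue above 0.0018 m or value of joint each of key_white, key_green above 0.0018 m or value of joint each of key_black, key_blue above 0.0018 m or value of joint each of key_black, key_green above 0.0018 m or value of joint each of key_blue, key_green above 0.0018 m).
It fails at once if the ring box, the tweezers or the solder spool is pushed more than 15 mm away (distance of any of ring_box, tweezers, spool from where it was at the start of the episode above 0.015 m).
It also fails if it takes over 72 s, if anything falls off the work surface, if the arm or the gripper's body presses on something with over 40 N, if the wrist force passes 120 N, or if a joint passes its speed limit or range.

## Working session

There is one attempt and no reset: what is moved stays moved. The work goes in short steps, Python scripts to look and compute and a shell command to move; the robot and the scene stay as the last step left them, time stands still between calls to the robot, and variables do not carry over. Pictures are saved under pics/ and viewed, and the job is handed in when it is done.

```bash
ls; mkdir -p pics; python3 - <<'E'
from bench import telemetry, optics, arm
import cv2
s=telemetry.observe(); print(s)
for n in("scene","top","wrist"):
    c=optics.camera(n); cv2.imwrite(f"pics/a_{n}.png",c["pixels"][:,:,::-1]); print(n,c["fx"],c["fy"],c["cx"],c["cy"],c["world_to_cam"])
E
```

```text
pics
{'clock': 0.0, 'joint_pos': array([-7.13048720e+01,  2.83159633e+01,  7.71268335e+01,  1.46059530e-03,
        7.46279367e+01, -5.47135276e+00]), 'qd': array([-0.03701191,  0.02346207, -0.02297749,  0.04873579,  0.08745372,
       -0.13791868]), 'tau': array([-2.16794433e-03, -8.82158732e+01, -3.83868527e+01, -3.58559455e-04,
        9.98502073e-03, -4.71432088e-05]), 'position': array([ 255.77835025, -569.91181165,  255.69028201]), 'eef_rot': array([[ 9.12362573e-01,  4.09382947e-01, -3.72423785e-04],
       [ 4.09383092e-01, -9.12361824e-01,  1.17727238e-03],
       [ 1.42169993e-04, -1.22656326e-03, -9.99999238e-01]]), 'contact_force': array([-0.27353673,  0.49716347, -0.27749693]), 'moment': array([0.01555282, 0.04373592, 0.01184816]), 'opening': 85.18906479741979}
scene 443.7850115718023 443.7850115718023 278.1178609930658 210.1645098774591 [[ 5.82218889e-01 -8.12939885e-01  1.22437068e-02 -4.50513685e+02]
 [-3.53516007e-01 -2.66688216e-01 -8.96606842e-01  2.37674868e+02]
 [ 7.32152715e-01  5.17693093e-01 -4.42658179e-01  6.70494603e+02]
 [ 0.00000000e+00  0.00000000e+00  0.00000000e+00  1.00000000e+00]]
top 473.8611127434588 473.8611127434588 290.6014736861206 219.36148589995048 [[ 1.18345119e-02 -9.99836461e-01  1.36746122e-02 -1.43016038e+02]
 [-9.91288891e-01 -1.35251318e-02 -1.31009183e-01  5.51963807e+02]
 [ 1.31172709e-01 -1.20050614e-02 -9.91286840e-01  9.73285113e+02]
 [ 0.00000000e+00  0.00000000e+00  0.00000000e+00  1.00000000e+00]]
wrist 325.19226210127806 325.19226210127806 281.70936595735077 211.15054876357544 [[ 4.09573974e-01 -9.12275036e-01 -1.84894306e-03 -6.22750841e+02]
 [-8.61289615e-01 -3.87350103e-01  3.28846615e-01 -4.32412352e+01]
 [-3.00714745e-01 -1.33094539e-01 -9.44381536e-01  3.81631142e+02]
 [ 0.00000000e+00  0.00000000e+00  0.00000000e+00  1.00000000e+00]]
```

View pics/a_scene.png

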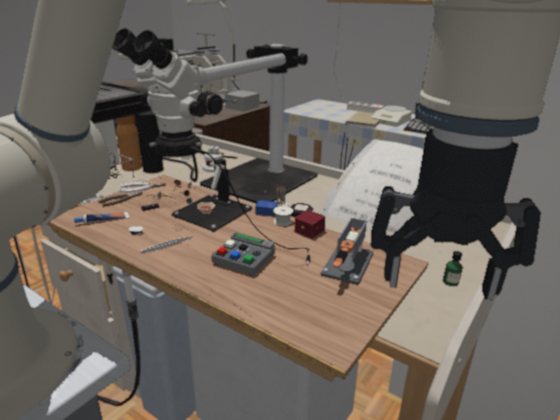

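View pics/a_top.png

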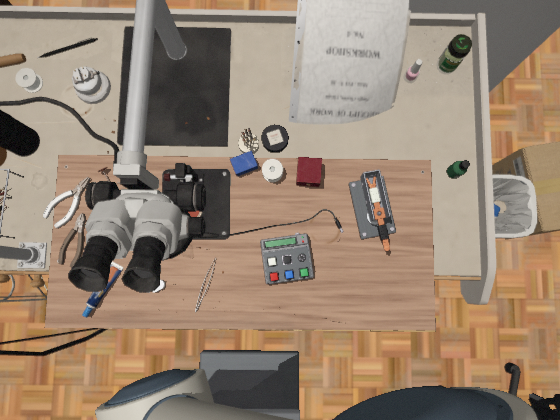

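View pics/a_wrist.png

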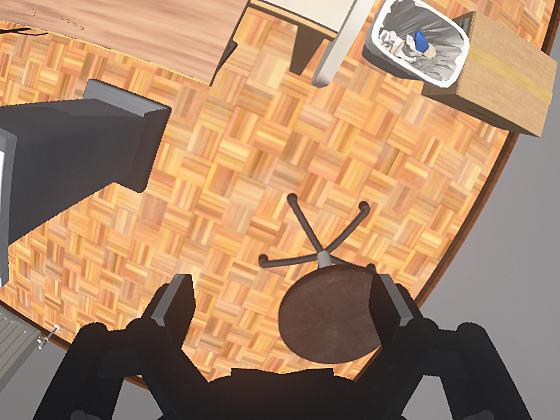

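```bash
cat > h.py <<'E'
import numpy as np, cv2
from bench import telemetry, optics, arm
def cam(n,tag=None):
    c=optics.camera(n)
    if tag: cv2.imwrite(f"pics/{tag}.png",c["pixels"][:,:,::-1])
    return c
def ray(c,u,v,fish=False):
    M=c["world_to_cam"];R=M[:3,:3];t=M[:3,3]
    x=(u-c["cx"])/c["fx"];y=(v-c["cy"])/c["fy"]
    if fish:
        r=np.hypot(x,y);d=np.array([0,0,1.]) if r<1e-9 else np.array([x/r*np.sin(r),y/r*np.sin(r),np.cos(r)])
    else: d=np.array([x,y,1.])
    return -R.T@t, R.T@d
def onz(c,u,v,z,fish=False):
    o,d=ray(c,u,v,fish); return o+d*(z-o[2])/d[2]
def proj(c,p,fish=False):
    q=c["world_to_cam"]@np.append(p,1.)
    if fish:
        rh=np.hypot(q[0],q[1]);th=np.arctan2(rh,q[2]);k=th/max(rh,1e-9)
        return c["cx"]+c["fx"]*q[0]*k,c["cy"]+c["fy"]*q[1]*k
    return c["cx"]+c["fx"]*q[0]/q[2],c["cy"]+c["fy"]*q[1]/q[2]
def blobs(c,lo,hi,roi,amin=8):
    h=cv2.cvtColor(c["pixels"],cv2.COLOR_RGB2HSV)
    m=cv2.inRange(h,lo,hi);mm=m*0;x0,y0,x1,y1=roi;mm[y0:y1,x0:x1]=m[y0:y1,x0:x1]
    n,_,st,ce=cv2.connectedComponentsWithStats(mm)
    return [(st[i,4],ce[i].round(1),st[i,:4]) for i in range(1,n) if st[i,4]>=amin]
E
python3 - <<'E'
from h import *
i=cv2.imread("pics/a_top.png")[150:300,240:420]; cv2.imwrite("pics/b1.png",cv2.resize(i,None,fx=4.4,fy=4,interpolation=cv2.INTER_CUBIC) if 0 else cv2.resize(i,None,fx=4,fy=4,interpolation=cv2.INTER_CUBIC))
i=cv2.imread("pics/a_scene.png")[200:300,200:400]; cv2.imwrite("pics/b2.png",cv2.resize(i,None,fx=4,fy=4,interpolation=cv2.INTER_CUBIC))
E
```

```text
(no output)
```

View pics/b1.png

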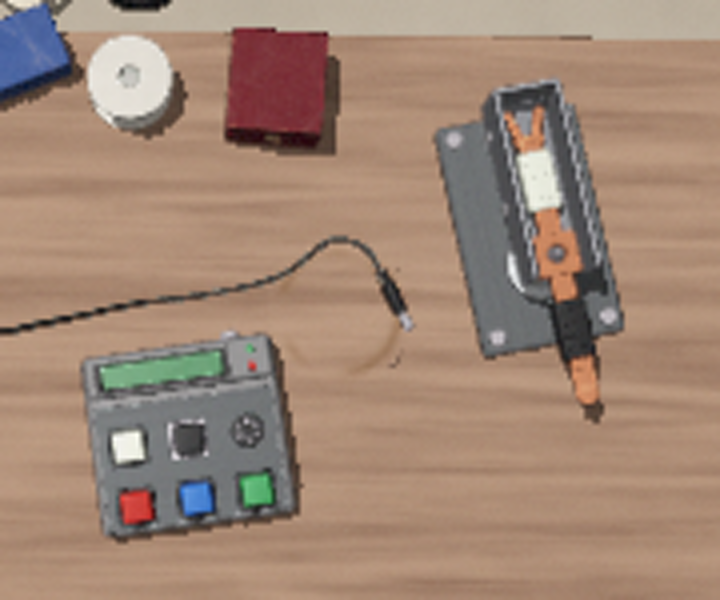

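View pics/b2.png

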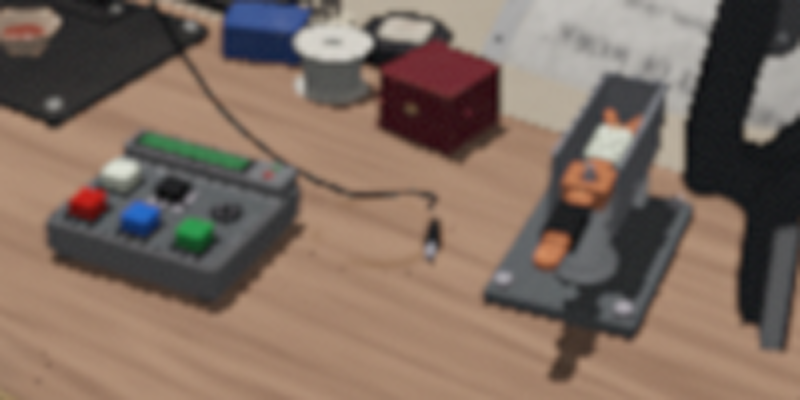

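The top view shows the keys at about red (274,276), white (272,261), blue (289,274) and green (304,273). The contact arm runs from the V at (372,180) to the tongue at (386,247), with the hub hole near (379,213).

```bash
python3 - <<'E'
from h import *
c=cam("top")
s=cam("scene")
R=dict(red=((0,150,80),(8,255,255)),blue=((100,130,80),(125,255,255)),green=((55,120,60),(80,255,255)),white=((0,0,190),(60,60,255)))
for k,(lo,hi) in R.items():
    for n,cc,roi in(("top",c,(262,255,312,285)),("scene",s,(210,235,262,265))):
        print(k,n,[(a,tuple(ce),b.tolist(),onz(cc,*ce,35).round(1)[:2].tolist()) for a,ce,b in blobs(cc,lo,hi,roi)])
# centers by hand top
def pt(x,y): return 240+x/4-0.4,150+y/4-0.4
for n,p,z in [("black",(190,438),37),("red",(138,503),37),("blue",(197,495),37),("green",(257,488),37),("white",(128,444),37),("hole",(557,253),62),("tongue",(591,402),62),("Vmid",(523,115),62),("sleeve",(540,180),62),("blk sleeve",(573,330),62),("base fl",(487,356),10),("base fr",(622,328),10),("base rl",(436,134),10)]:
    print(n,onz(c,*pt(*p),z).round(1))
E
```

```text
red top [(np.int32(59), (np.float64(273.7), np.float64(276.3)), [270, 273, 9, 8], [432.8, -101.9])]
red scene [(np.int32(49), (np.float64(221.6), np.float64(249.9)), [218, 247, 8, 7], [429.1, -102.8])]
blue top [(np.int32(60), (np.float64(288.8), np.float64(274.2)), [285, 271, 9, 8], [437.5, -133.6])]
blue scene [(np.int32(52), (np.float64(234.7), np.float64(254.0)), [230, 251, 10, 7], [433.1, -134.8])]
green top [(np.int32(46), (np.float64(304.4), np.float64(272.3)), [300, 269, 9, 8], [441.9, -166.4])]
green scene [(np.int32(35), (np.float64(249.0), np.float64(237.9)), [237, 235, 24, 7], [501.6, -116.8]), (np.int32(55), (np.float64(247.9), np.float64(258.1)), [244, 255, 9, 8], [437.2, -166.1])]
white top [(np.int32(47), (np.float64(271.6), np.float64(261.1)), [268, 258, 8, 7], [464.6, -96.9])]
white scene [(np.int32(25), (np.float64(229.6), np.float64(241.6)), [226, 240, 8, 4], [464.5, -93.7])]
black [ 469.1 -129.6   37. ]
red [ 434.7 -102.7   37. ]
blue [ 439.3 -133.7   37. ]
green [ 443.3 -165.2   37. ]
white [465.6 -97.   37. ]
hole [ 566.7 -319.9   62. ]
tongue [ 489.1 -336.5   62. ]
Vmid [ 640.  -302.8   62. ]
sleeve [ 605.3 -311.4   62. ]
blk sleeve [ 526.4 -327.7   62. ]
base fl [ 517.1 -291.3   10. ]
base fr [ 533.4 -365.5   10. ]
base rl [ 640.2 -263.9   10. ]
```

```bash
python3 -c "
from bench import arm;print(arm, getattr(arm,'finger_overhang',None))"; python3 -m jog '[[34,-34,0,0,255],[34,-34,0,0,255],[34,-34,0,0,255],[34,-34,0,0,255],[34,-34,0,0,255],[34,-34,0,0,255],[34,-34,0,0,255],[34,-34,0,0,255],[0,0,0,6,255],[0,0,0,6,255],[0,0,0,0,255]]' 60
```

```text
<Robot object at 0x7fbfb8a07a10> 25.0
clock: 1.35
position: [396.3, -196.6, 255.0]
eef_rot: [[0.979, 0.205, 0.001], [0.205, -0.979, -0.001], [0.001, 0.001, -1.0]]
contact_force: [0.5, -0.0, -0.1]
opening: 0.1
```

```bash
python3 -m jog '[[19,-28,20,0,255],[19,-28,30,0,255],[18,-28,30,0,255],[0,0,25,0,255],[0,0,10,0,255],[0,0,0,0,255]]'
python3 - <<'E'
from h import *
c=cam("wrist","c1")
for n,p in dict(red=(434.5,-102.5,37),blue=(439.3,-133.7,37),white=(465.6,-97,37),green=(443.3,-165,37)).items(): print(n,proj(c,p,True))
print(telemetry.observe()["position"])
E
```

```text
clock: 1.95
position: [437.1, -102.7, 137.0]
eef_rot: [[0.975, 0.221, 0.006], [0.221, -0.975, -0.004], [0.005, 0.006, -1.0]]
contact_force: [0.9, 0.4, 0.8]
opening: -0.2
red (np.float64(281.9357651442922), np.float64(226.31081018208104))
blue (np.float64(325.15975107098035), np.float64(228.96487181685418))
white (np.float64(284.1291653995085), np.float64(183.7811227008344))
green (np.float64(366.3753399571315), np.float64(232.33527294036926))
[ 437.23538428 -102.9218437   137.6276793 ]
```

View pics/c1.png

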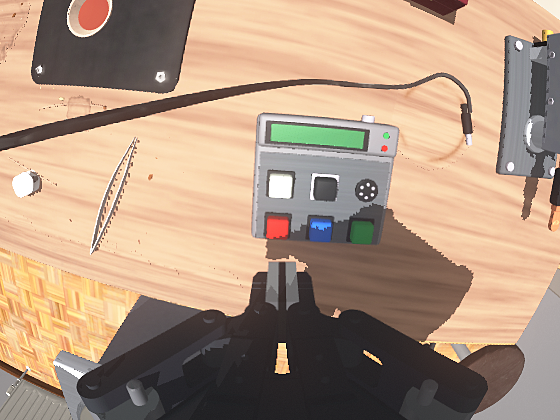

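The wrist view shows red at about (278,226), white (281,184), black (325,187), blue (320,228) and green (361,231). The shut fingertips are at about (283,265).

```bash
python3 - <<'E'
from h import *
i=cv2.imread("pics/c1.png")[160:280,240:400]; cv2.imwrite("pics/c2.png",cv2.resize(i,None,fx=5,fy=5,interpolation=cv2.INTER_CUBIC))
c=cam("wrist")
for k,u,v in [("red",277.5,224.5),("white",281,182.5),("blue",319.5,227),("green",360,230),("black",324.5,185.5)]: print(k,onz(c,u,v,37,True).round(1))
print("tip",proj(c,np.array([437.2,-102.9,112.6]),True))
E
```

```text
red [435.2 -99.4  37. ]
white [466.1 -95.   37. ]
blue [ 439.9 -129.6   37. ]
green [ 444.  -160.1   37. ]
black [ 470.8 -125.1   37. ]
tip (np.float64(284.17510180685395), np.float64(276.1605901701545))
```

View pics/c2.png

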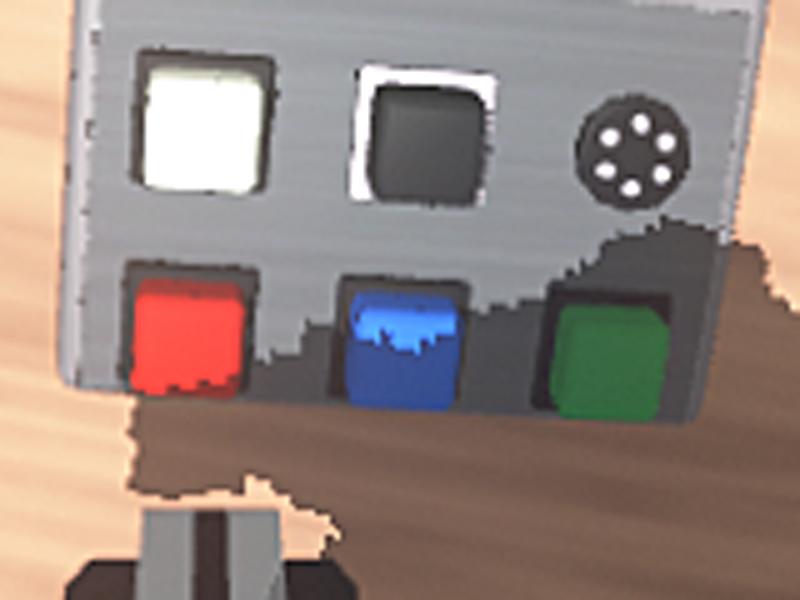

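```bash
python3 -m jog '[[-3,-2.6,30,0,255],[0,0,25,0,255],[0,0,10,0,255],[0,0,4,0,255],[0,0,0,0,255],[0,0,0,0,255]]'; python3 -m jog '[[0,0,3,0,255],[0,0,2,0,255],[0,0,0,0,255]]';
```

```text
clock: 2.65
position: [438.5, -105.2, 72.7]
eef_rot: [[0.975, 0.22, 0.018], [0.221, -0.975, -0.009], [0.015, 0.013, -1.0]]
contact_force: [-0.5, -0.6, -0.4]
opening: -0.2
clock: 2.95
position: [439.7, -105.7, 69.1]
eef_rot: [[0.975, 0.221, 0.021], [0.221, -0.975, -0.01], [0.018, 0.015, -1.0]]
contact_force: [0.7, 0.3, -0.4]
opening: 0.1
```

```bash
python3 -m jog '[[-3,-3.5,0,0,255],[-2.4,-3,0,0,255],[0,0,2,0,255],[0,0,2,0,255],[0,0,0,0,255]]'; python3 -m jog '[[0,0,2,0,255],[0,0,1,0,255],[0,0,0,0,255]]';
```

```text
clock: 3.45
position: [432.3, -99.9, 64.8]
eef_rot: [[0.975, 0.221, 0.021], [0.221, -0.975, -0.01], [0.018, 0.015, -1.0]]
contact_force: [0.1, -0.4, -0.1]
opening: 0.1
clock: 3.75
position: [432.4, -100.0, 61.4]
eef_rot: [[0.975, 0.221, 0.021], [0.221, -0.975, -0.01], [0.018, 0.015, -1.0]]
contact_force: [0.2, 0.4, 1.7]
opening: 0.3
```

```bash
python3 -m jog '[[0,0,2,0,255],[0,0,1.5,0,255],[0,0,0,0,255]]';  python3 -m jog '[[0,0,0.6,0,255],[0,0,0,0,255]]'
```

```text
clock: 4.05
position: [432.4, -100.0, 57.9]
eef_rot: [[0.975, 0.221, 0.021], [0.221, -0.975, -0.01], [0.018, 0.015, -1.0]]
contact_force: [-2.1, 1.4, 12.5]
opening: 0.2
clock: 4.25
position: [432.4, -100.0, 57.9]
eef_rot: [[0.975, 0.221, 0.022], [0.221, -0.975, -0.01], [0.019, 0.015, -1.0]]
contact_force: [-2.1, 0.6, 11.7]
opening: 0.1
```

```bash
python3 -m jog '[[0,0,-10,0,255],[0,0,-20,0,255],[0,0,-25,0,150],[0,0,-25,0,150],[0,0,-20,0,150],[0,0,0,0,150],[1.5,24,0,0,150],[1.5,24,0,0,150],[1.5,24,0,0,150],[1.5,24,0,0,150],[1.5,24,0,0,150],[1.5,24,0,0,150],[1.5,24,0,0,150],[1.5,24,0,0,150],[1.5,24,0,0,150],[1.5,24,0,0,150],[0,0,0,0,150]]'; python3 - <<'E'
from h import *
c=cam("wrist","d1"); t=cam("top","d2")
i=t["pixels"][230:300,255:325,::-1]; cv2.imwrite("pics/d3.png",cv2.resize(i,None,fx=6,fy=6))
E
```

```text
clock: 5.95
position: [497.6, -337.7, 160.8]
eef_rot: [[0.975, 0.222, 0.017], [0.222, -0.975, -0.007], [0.015, 0.011, -1.0]]
contact_force: [1.1, -0.2, 0.3]
opening: 35.0
```

View pics/d1.png

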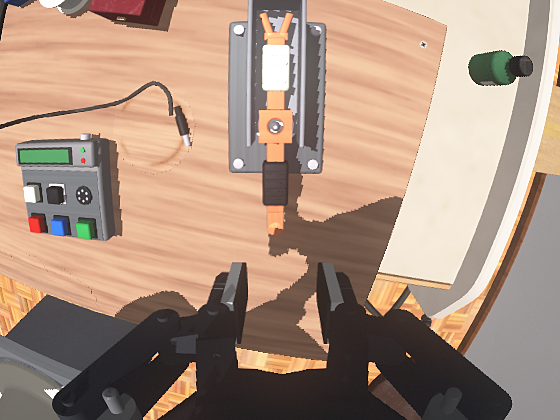

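The arm lies vertically in the wrist view: V at (276,20), hub hole at (275,127), black sleeve at (275,184) and tongue end at (275,233). The red key is up again.

```bash
python3 - <<'E'
from h import *
i=cv2.imread("pics/d1.png")[0:260,215:345]; cv2.imwrite("pics/d4.png",cv2.resize(i,None,fx=2.3,fy=2.3,interpolation=cv2.INTER_CUBIC))
c=cam("wrist")
P=lambda u,v,z:print((u,v),onz(c,u,v,z,True).round(1))
h=cv2.cvtColor(c["pixels"],cv2.COLOR_RGB2HSV)
m=cv2.inRange(h,(5,150,120),(20,255,255));m[:, :240]=0;m[:,320:]=0;m[240:]=0
n,_,st,ce=cv2.connectedComponentsWithStats(m);print([(s.tolist(),e.round(1)) for s,e in zip(st,ce) if s[4]>60][1:])
k=cv2.inRange(h,(0,0,0),(180,255,60));k[:,:255]=0;k[:,300:]=0;k[:150]=0;k[212:]=0
print("black",[ (k[r]>0).nonzero()[0][[0,-1]] for r in (168,180,195) if k[r].any()])
print("hole pin");P(275,126,62);print("tongue");P(275,233,62);print("sleeve");P(275,163,62);P(275,205,62);print("wsl");P(275.5,45,62);P(275.5,90,62)
print("base corners");P(237,165,10);P(314,164,10);P(236,29,10)
# tip prediction
s=telemetry.observe();p=s["position"];R=s["eef_rot"];print(proj(c,p+R@[0,0,25],True))
E
```

```text
[]
black []
hole pin
(275, 126) [ 563.5 -314.5   62. ]
tongue
(275, 233) [ 489.3 -331.1   62. ]
sleeve
(275, 163) [ 539. -320.   62.]
(275, 205) [ 510.  -326.5   62. ]
wsl
(275.5, 45) [ 616.9 -302.7   62. ]
(275.5, 90) [ 587.1 -309.5   62. ]
base corners
(237, 165) [ 521.4 -290.4   10. ]
(314, 164) [ 536.6 -353.6   10. ]
(236, 29) [ 633.8 -265.3   10. ]
(np.float64(283.3500769877112), np.float64(276.0452698769428))
```

View pics/d4.png

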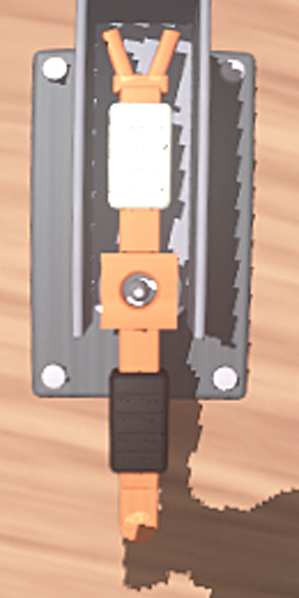

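```bash
python3 -m jog '[[10,-2,10,0,150],[10,-2,15,0,150],[8,-1.5,15,0,150],[0,0,10,0,150],[0,0,0,0,150],[0,0,0,0,150]]'; python3 - <<'E'
from h import *
c=cam("wrist","e1")
s=telemetry.observe();p=s["position"];R=s["eef_rot"];print(p,R[:,2],proj(c,p+R@[0,0,25],True),proj(c,p+R@[0,0,73],True))
cv2.imwrite("pics/e2.png",cv2.resize(c["pixels"][130:330,180:390,::-1],None,fx=3,fy=3))
E
```

```text
clock: 6.7
position: [525.0, -317.8, 104.9]
eef_rot: [[0.974, 0.227, 0.012], [0.227, -0.974, -0.003], [0.011, 0.005, -1.0]]
contact_force: [-0.9, 0.1, 1.3]
opening: 35.4
[ 524.87649454 -317.86384378  104.93553948] [ 0.01208534 -0.00278078 -0.9999231 ] (np.float64(284.5667536066885), np.float64(276.25853330059715)) (np.float64(284.0197596225014), np.float64(237.98113548700258))
```

View pics/e2.png

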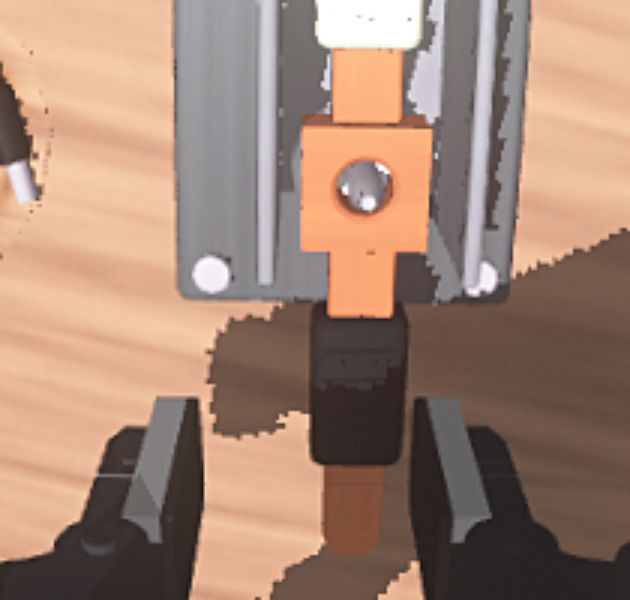

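```bash
python3 -m jog '[[1,5,0,0,150],[0.5,5,0,0,150],[0,0,5,0,150],[0,0,0,0,150]]'; python3 - <<'E'
from h import *
c=cam("wrist","e3")
s=telemetry.observe();p=s["position"];print(p)
cv2.imwrite("pics/e4.png",cv2.resize(c["pixels"][130:330,180:390,::-1],None,fx=3,fy=3))
E
```

```text
clock: 7.15
position: [529.2, -329.4, 101.3]
eef_rot: [[0.974, 0.226, 0.014], [0.226, -0.974, -0.005], [0.013, 0.008, -1.0]]
contact_force: [0.8, 0.8, -0.2]
opening: 35.6
[ 529.34957931 -329.5800585   101.64470298]
```

View pics/e4.png

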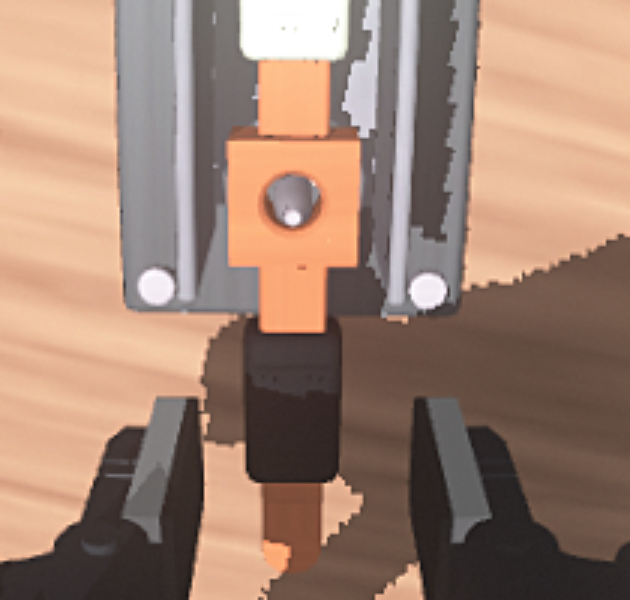

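```bash
python3 -m jog '[[-1,-1.2,0,0,150],[-1,-1.2,0,0,150],[0,0,10,0,150],[0,0,10,0,150],[0,0,5,0,150],[0,0,0,0,150],[0,0,0,0,150]]'
```

```text
clock: 7.9
position: [526.6, -327.1, 73.7]
eef_rot: [[0.974, 0.226, 0.014], [0.226, -0.974, -0.004], [0.012, 0.007, -1.0]]
contact_force: [0.3, -0.8, 0.6]
opening: 35.5
```

Close with 60 N.

```bash
python3 -m jog '[[0,0,0,0,200],[0,0,0,0,220],[0,0,0,0,255],[0,0,0,0,255],[0,0,0,0,255]]' 60; python3 - <<'E'
from h import *
c=cam("wrist","f1")
cv2.imwrite("pics/f2.png",cv2.resize(c["pixels"][130:330,180:390,::-1],None,fx=3,fy=3))
E
```

```text
clock: 8.4
position: [526.8, -327.3, 74.4]
eef_rot: [[0.974, 0.226, 0.014], [0.226, -0.974, -0.005], [0.013, 0.008, -1.0]]
contact_force: [-0.1, -0.6, -1.6]
opening: 16.4
```

View pics/f2.png

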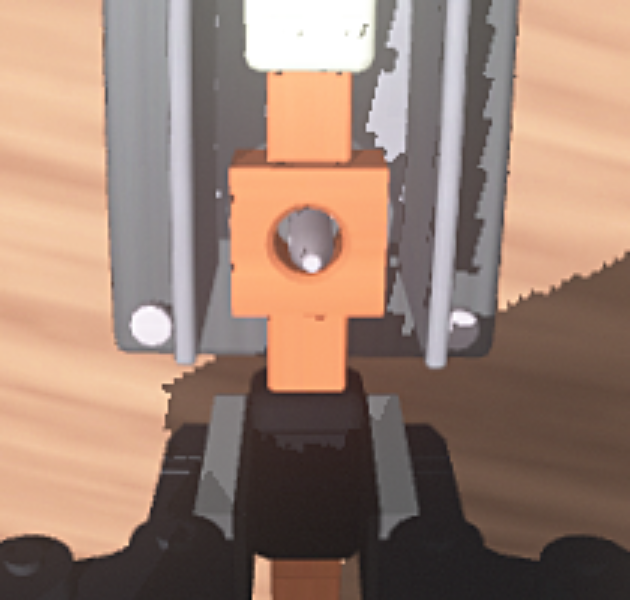

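```bash
python3 -m jog '[[0,0,-4,0,255],[0,0,-8,0,255],[0,0,-10,0,255],[0,0,-10,0,255],[0,0,-10,0,255],[0,0,-10,0,255],[0,0,-5,0,255],[0,0,0,0,255],[0,0,0,0,255]]' ; python3 - <<'E'
from h import *
c=cam("wrist","g1")
s=cam("scene","g2")
cv2.imwrite("pics/g3.png",np.hstack([cv2.resize(c["pixels"][30:330,180:390,::-1],None,fx=1.8,fy=1.8),cv2.resize(s["pixels"][160:310,290:440,::-1],(378,540))]))
E
```

```text
clock: 9.35
position: [526.3, -327.3, 138.2]
eef_rot: [[0.974, 0.226, 0.016], [0.226, -0.974, -0.006], [0.014, 0.01, -1.0]]
contact_force: [0.2, 0.2, -0.6]
opening: 16.6
```

View pics/g3.png

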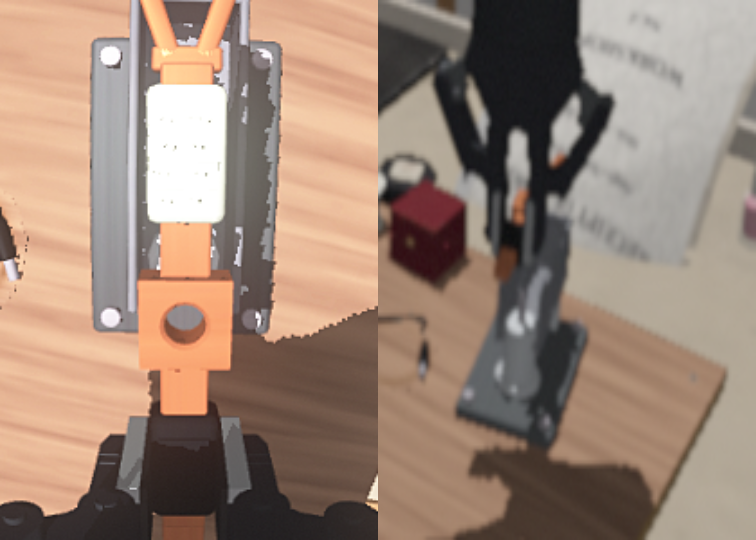

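```bash
python3 -m jog '[[-10,1.5,0,0,255],[-18,2.5,0,0,255],[-18,2.5,0,0,255],[-18,2.5,0,0,255],[-18,2.5,0,0,255],[-8,1,0,0,255],[0,0,0,-5,255],[0,0,0,-7,255],[0,0,0,-8,255],[0,0,0,-8,255],[0,0,0,-8,255],[0,0,0,-8,255],[0,0,0,-8,255],[0,0,0,-8,255],[0,0,0,-8,255],[0,0,0,-8,255],[0,0,0,-8,255],[0,0,0,-5,255],[0,0,0,0,255],[0,0,0,0,255]]'
```

```text
clock: 11.45
position: [420.4, -364.9, 134.8]
eef_rot: [[-0.259, 0.966, 0.011], [0.966, 0.259, -0.002], [-0.005, 0.01, -1.0]]
contact_force: [-0.2, 0.4, -0.3]
opening: 16.2
```

```bash
python3 -m jog '[[0,0,10,0,255],[0,0,20,0,255],[0,0,20,0,255],[0,0,20,0,255],[0,0,14,0,255],[0,0,6,0,255],[0,0,3,0,255],[0,0,0,0,255],[0,0,0,0,255]]'
```

```text
clock: 12.35
position: [420.6, -365.5, 35.8]
eef_rot: [[-0.244, 0.97, 0.012], [0.97, 0.244, -0.003], [-0.005, 0.011, -1.0]]
contact_force: [-0.2, -0.2, -0.9]
opening: 15.9
```

```bash
python3 -m jog '[[0,0,4,0,255],[0,0,3,0,255],[0,0,1,0,255],[0,0,0,0,255]]';python3 -m jog '[[0,0,1,0,255],[0,0,0.5,0,255],[0,0,0,0,255]]'; python3 - <<'E'
from h import *
c=cam("wrist","i1")
s=cam("scene","i2")
cv2.imwrite("pics/i3.png",np.hstack([cv2.resize(c["pixels"][30:330,180:390,::-1],None,fx=1.8,fy=1.8),cv2.resize(s["pixels"][210:360,250:400,::-1],(378,540))]))
E
```

```text
clock: 12.75
position: [421.3, -366.2, 28.7]
eef_rot: [[-0.244, 0.97, 0.014], [0.97, 0.244, -0.005], [-0.008, 0.012, -1.0]]
contact_force: [0.4, 0.7, -1.9]
opening: 16.3
clock: 13.05
position: [421.4, -366.3, 27.3]
eef_rot: [[-0.244, 0.97, 0.014], [0.97, 0.244, -0.005], [-0.008, 0.012, -1.0]]
contact_force: [-0.5, 0.0, -2.0]
opening: 16.3
```

View pics/i3.png

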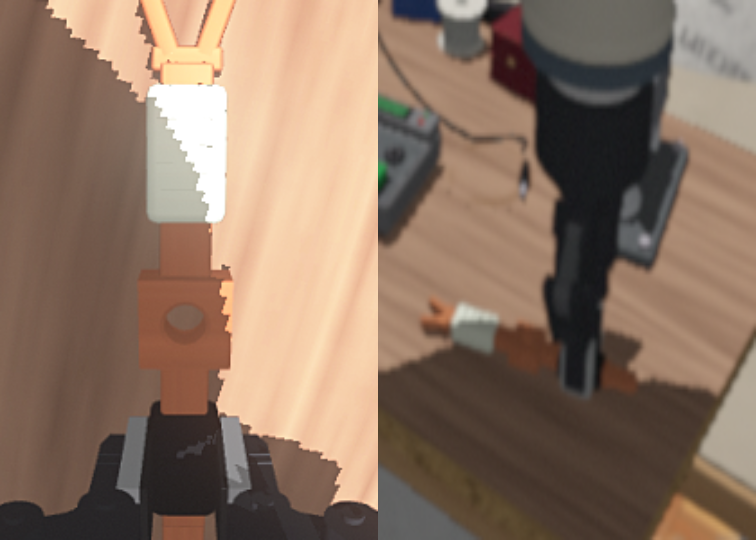

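```bash
python3 -m jog '[[0,0,1.2,0,255],[0,0,0.5,0,255],[0,0,0,0,255]]';python3 -m jog '[[0,0,0.8,0,255],[0,0,0,0,255]]'
```

```text
clock: 13.45
position: [421.5, -366.4, 25.6]
eef_rot: [[-0.244, 0.97, 0.014], [0.97, 0.244, -0.005], [-0.008, 0.012, -1.0]]
contact_force: [-0.9, -0.1, 1.1]
opening: 16.3
clock: 13.65
position: [421.5, -366.4, 25.7]
eef_rot: [[-0.244, 0.97, 0.014], [0.97, 0.244, -0.005], [-0.009, 0.013, -1.0]]
contact_force: [-0.2, 0.3, -0.4]
opening: 16.6
```

```bash
python3 -m jog '[[0,0,0,0,190],[0,0,0,0,150],[0,0,0,0,150],[0,0,0,0,150],[0,0,-2,0,150],[0,0,-10,0,150],[0,0,-20,0,150],[0,0,-20,0,150],[0,0,-10,0,150],[0,0,0,0,150]]'
```

```text
clock: 14.65
position: [420.5, -366.0, 91.6]
eef_rot: [[-0.244, 0.97, 0.014], [0.97, 0.244, -0.005], [-0.009, 0.012, -1.0]]
contact_force: [-0.2, -0.4, -1.0]
opening: 35.0
```

```bash
python3 -m jog '[[15,0,0,0,150],[20,0,0,0,150],[20,0,0,0,150],[15,0,0,0,150],[7,0,0,0,150],[0,0,0,0,150],[0,0,0,0,150]]'; python3 - <<'E'
from h import *
c=cam("wrist","j1")
s=telemetry.observe();p=s["position"];R=s["eef_rot"];print(p,[proj(c,p+R@[0,0,k],True) for k in(25,55)])
cv2.imwrite("pics/j2.png",cv2.resize(c["pixels"][130:330,160:410,::-1],None,fx=3,fy=3))
E
```

```text
clock: 15.35
position: [400.8, -289.3, 89.0]
eef_rot: [[-0.243, 0.97, 0.014], [0.97, 0.243, -0.005], [-0.008, 0.012, -1.0]]
contact_force: [0.3, -1.5, 0.6]
opening: 35.4
[ 400.83519055 -289.44536691   88.97457387] [(np.float64(282.52056633062995), np.float64(279.4435389144288)), (np.float64(282.4213066097487), np.float64(253.2562078080391))]
```

View pics/j2.png

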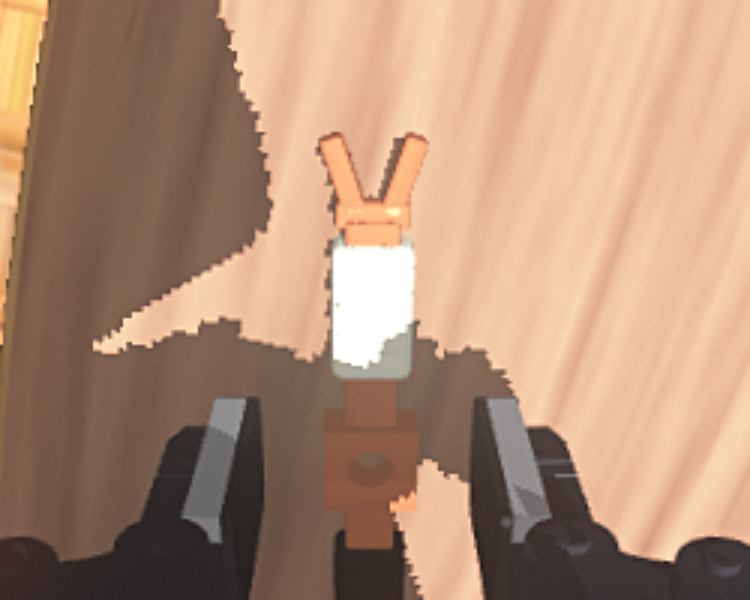

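```bash
python3 -m jog '[[1,1,10,0,150],[0,0,20,0,150],[0,0,15,0,150],[0,0,9,0,150],[0,0,0,0,150],[0,0,0,0,150]]';python3 - <<'E'
from h import *
c=cam("wrist","k1")
s=telemetry.observe();p=s["position"];R=s["eef_rot"];print(p)
cv2.imwrite("pics/k2.png",cv2.resize(c["pixels"][130:330,160:410,::-1],None,fx=3,fy=3))
E
```

```text
clock: 16.0
position: [403.8, -291.4, 30.9]
eef_rot: [[-0.241, 0.97, 0.016], [0.97, 0.241, -0.007], [-0.011, 0.013, -1.0]]
contact_force: [-0.8, 0.7, 0.5]
opening: 35.3
[ 403.81931001 -291.44699462   31.0855055 ]
```

View pics/k2.png

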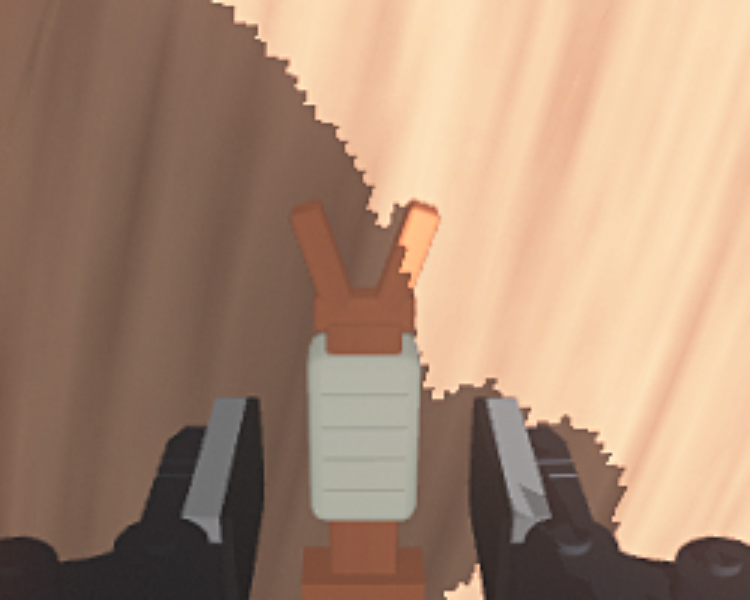

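```bash
python3 -m jog '[[2,0,2,0,150],[0,0,1.5,0,150],[0,0,0,0,150],[0,0,0,0,150]]'; python3 -m jog '[[0,0,0,0,190],[0,0,0,0,215],[0,0,0,0,255],[0,0,0,0,255],[0,0,0,0,255]]' 60;python3 - <<'E'
from h import *
c=cam("wrist","l1")
cv2.imwrite("pics/l2.png",cv2.resize(c["pixels"][130:330,160:410,::-1],None,fx=3,fy=3))
E
```

```text
clock: 16.45
position: [404.0, -289.9, 28.7]
eef_rot: [[-0.241, 0.97, 0.018], [0.97, 0.241, -0.009], [-0.013, 0.015, -1.0]]
contact_force: [-0.1, -0.4, -0.2]
opening: 35.1
clock: 16.95
position: [404.0, -290.0, 29.4]
eef_rot: [[-0.241, 0.97, 0.018], [0.97, 0.241, -0.01], [-0.014, 0.015, -1.0]]
contact_force: [0.3, 0.0, -1.1]
opening: 15.7
```

View pics/l2.png

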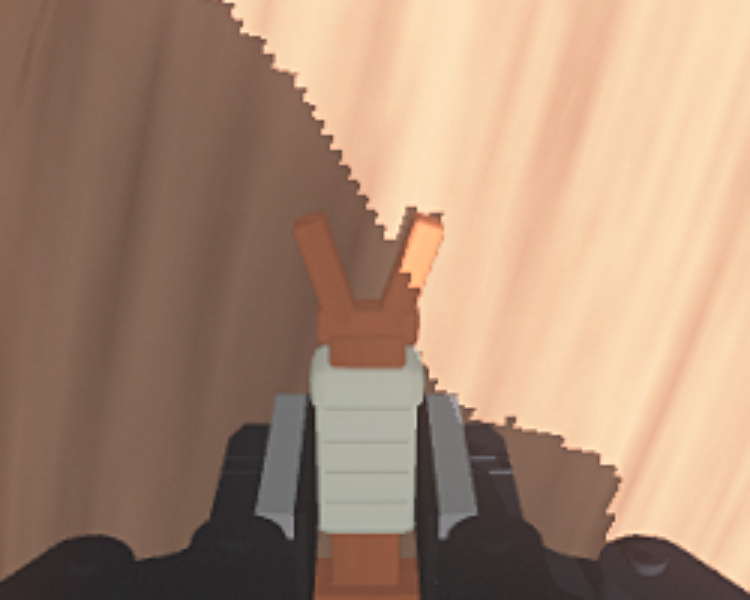

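The white sleeve is held, but the hub is hidden under the hand in this orientation. I'll let go and turn the tool half round, so the wrist camera can see the hub while refitting.

```bash
python3 -m jog '[[0,0,0,0,190],[0,0,0,0,150],[0,0,0,0,150],[0,0,0,0,150],[0,0,-10,0,150],[0,0,-20,0,150],[0,0,-20,0,150],[0,0,-5,0,150],[0,0,0,0,150]]'; python3 -m jog '[[0,0,0,5,150],[0,0,0,8,150],[0,0,0,8,150],[0,0,0,8,150],[0,0,0,8,150],[0,0,0,8,150],[0,0,0,8,150],[0,0,0,8,150],[0,0,0,8,150],[0,0,0,8,150],[0,0,0,8,150],[0,0,0,8,150],[0,0,0,8,150],[0,0,0,8,150],[0,0,0,8,150],[0,0,0,8,150],[0,0,0,8,150],[0,0,0,8,150],[0,0,0,8,150],[0,0,0,8,150]]'; python3 -m jog '[[0,0,0,8,150],[0,0,0,8,150],[0,0,0,5,150],[0,0,0,0,150],[0,0,0,0,150]]'
```

```text
clock: 17.9
position: [402.8, -289.3, 87.9]
eef_rot: [[-0.241, 0.97, 0.018], [0.97, 0.241, -0.009], [-0.013, 0.015, -1.0]]
contact_force: [0.4, -0.1, -0.4]
opening: 35.0
clock: 19.9
position: [398.7, -285.6, 76.9]
eef_rot: [[0.509, -0.861, 0.007], [-0.861, -0.509, 0.001], [0.003, -0.006, -1.0]]
contact_force: [0.7, 1.8, -0.0]
opening: 35.7
clock: 20.4
position: [397.6, -284.6, 74.1]
eef_rot: [[0.149, -0.989, 0.004], [-0.989, -0.149, 0.004], [-0.003, -0.004, -1.0]]
contact_force: [-0.1, -0.1, -0.8]
opening: 35.0
```

```bash
python3 - <<'E'
from h import *
c=cam("wrist","m1")
s=telemetry.observe();print(s["position"],s["eef_rot"],s["joint_pos"])
cv2.imwrite("pics/m2.png",cv2.resize(c["pixels"][130:330,160:410,::-1],None,fx=3,fy=3))
E
```

```text
[ 397.54699547 -284.58969205   74.07780073] [[ 0.1491059  -0.98881387  0.00381543]
 [-0.98881642 -0.14909202  0.00369495]
 [-0.00308477 -0.0043237  -0.99998589]] [-42.79382938  33.4077989  106.65328129   0.47348971  39.92329171
 128.26831542]
```

View pics/m2.png

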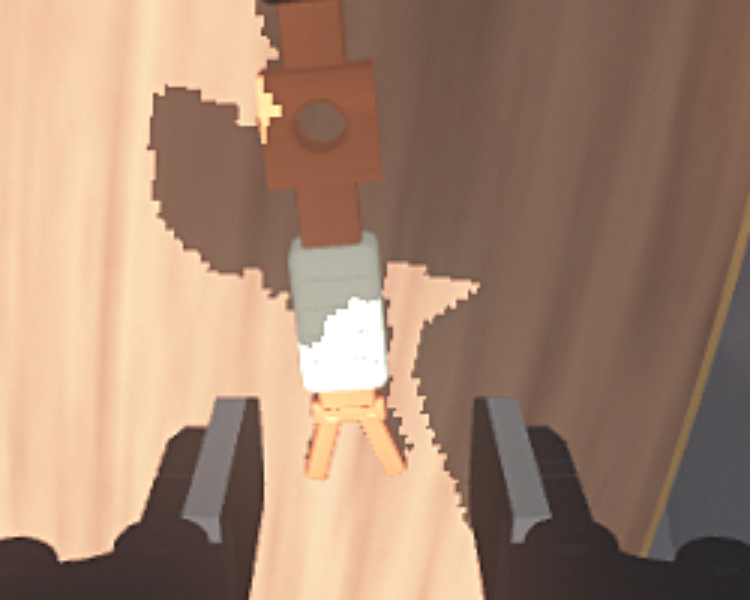

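```bash
python3 -m jog '[[0,0,0,-5,150],[0,0,0,0,150],[3.5,-2.5,0,0,150],[3,-2.2,0,0,150],[0,0,10,0,150],[0,0,20,0,150],[0,0,8,0,150],[0,0,0,0,150],[0,0,0,0,150]]';python3 - <<'E'
from h import *
c=cam("wrist","n1")
cv2.imwrite("pics/n2.png",cv2.resize(c["pixels"][130:330,160:410,::-1],None,fx=3,fy=3))
E
```

```text
clock: 21.35
position: [404.6, -290.3, 33.2]
eef_rot: [[0.236, -0.972, 0.004], [-0.972, -0.236, 0.004], [-0.003, -0.005, -1.0]]
contact_force: [-0.6, -1.0, 0.9]
opening: 35.2
```

View pics/n2.png

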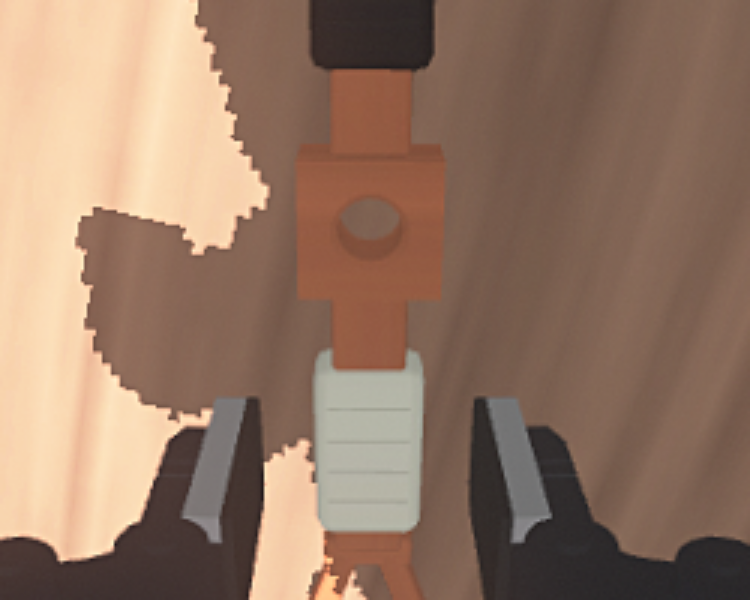

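```bash
python3 -m jog '[[0,0,4,0,150],[0,0,2,0,150],[0,0,0,0,150],[0,0,0,0,150]]'; python3 -m jog '[[0,0,0,0,190],[0,0,0,0,215],[0,0,0,0,255],[0,0,0,0,255],[0,0,0,0,255]]' 60; python3 -m jog '[[0,0,-4,0,255],[0,0,-10,0,255],[0,0,-20,0,255],[0,0,-20,0,255],[0,0,-20,0,255],[0,0,-20,0,255],[0,0,-12,0,255],[0,0,0,0,255]]';python3 - <<'E'
from h import *
c=cam("wrist","o1")
cv2.imwrite("pics/o2.png",cv2.resize(c["pixels"][130:330,160:410,::-1],None,fx=3,fy=3))
E
```

```text
clock: 21.8
position: [405.2, -290.8, 28.1]
eef_rot: [[0.236, -0.972, 0.005], [-0.972, -0.236, 0.002], [-0.001, -0.006, -1.0]]
contact_force: [-0.5, -0.8, -0.6]
opening: 35.4
clock: 22.3
position: [405.2, -290.8, 28.7]
eef_rot: [[0.236, -0.972, 0.006], [-0.972, -0.236, 0.002], [-0.0, -0.006, -1.0]]
contact_force: [-0.4, 0.1, -0.2]
opening: 15.8
clock: 23.1
position: [404.2, -290.7, 142.9]
eef_rot: [[0.236, -0.972, 0.006], [-0.972, -0.236, 0.002], [-0.0, -0.006, -1.0]]
contact_force: [-0.0, -0.1, -1.0]
opening: 16.0
```

View pics/o2.png

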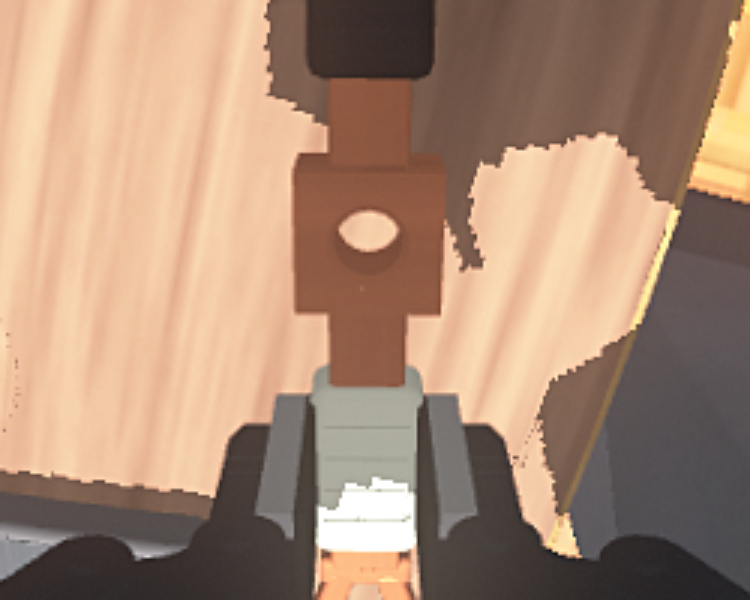

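```bash
python3 -m jog '[[0,0,0,-5,255],[0,0,0,-8,255],[0,0,0,-8,255],[0,0,0,-8,255],[0,0,0,-8,255],[0,0,0,-8,255],[0,0,0,-8,255],[0,0,0,-8,255],[0,0,0,-8,255],[0,0,0,-8,255],[0,0,0,-5,255],[0,0,0,0,255],[0,0,0,0,255]]'
```

```text
clock: 24.45
position: [399.7, -286.6, 134.2]
eef_rot: [[0.988, 0.154, -0.005], [0.155, -0.988, 0.012], [-0.003, -0.012, -1.0]]
contact_force: [-0.3, -0.1, -0.3]
opening: 16.1
```

```bash
python3 -m jog '[[0,0,-4,-4,255],[0,0,-4,0,255],[8,5,0,0,255],[17,10,0,0,255],[17,10,0,0,255],[17,10,0,0,255],[17,10,0,0,255],[17,10,0,0,255],[10,6,0,0,255],[4,3,0,0,255],[0,0,0,0,255],[0,0,0,0,255]]';python3 - <<'E'
from h import *
c=cam("wrist","p1")
cv2.imwrite("pics/p2.png",cv2.resize(c["pixels"][130:330,160:410,::-1],None,fx=3,fy=3))
E
```

```text
clock: 25.65
position: [525.9, -328.7, 139.1]
eef_rot: [[0.981, 0.193, -0.005], [0.193, -0.981, 0.013], [-0.003, -0.013, -1.0]]
contact_force: [-0.1, 0.6, -0.7]
opening: 16.1
```

View pics/p2.png

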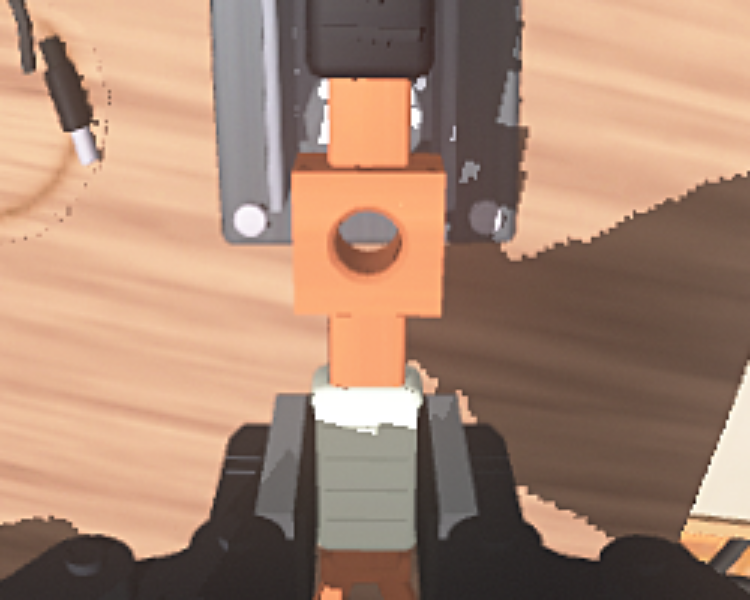

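```bash
python3 -m jog '[[0,0,0,-2,255],[1.9,0.2,0,0,255],[0,0,8,0,255],[0,0,12,0,255],[0,0,8,0,255],[0,0,0,0,255],[0,0,0,0,255]]';python3 - <<'E'
from h import *
c=cam("wrist","q1")
cv2.imwrite("pics/q2.png",cv2.resize(c["pixels"][130:330,160:410,::-1],None,fx=3,fy=3))
E
```

```text
clock: 26.4
position: [525.3, -327.2, 108.0]
eef_rot: [[0.975, 0.223, -0.008], [0.223, -0.975, 0.014], [-0.004, -0.015, -1.0]]
contact_force: [-0.4, 0.2, -0.8]
opening: 16.2
```

View pics/q2.png

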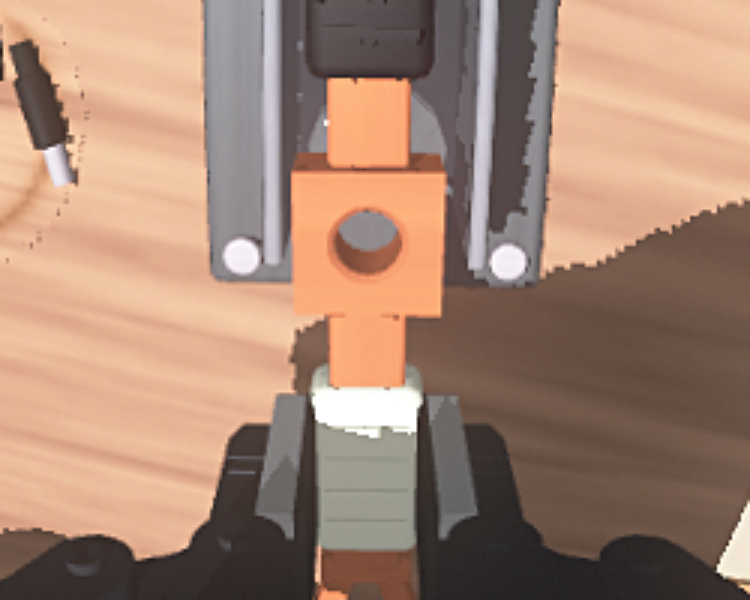

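```bash
python3 -m jog '[[1.5,1,0,0,255],[0.8,0.6,0,0,255],[0,0,4,0,255],[0,0,3,0,255],[0,0,0,0,255],[0,0,0,0,255]]';python3 - <<'E'
from h import *
c=cam("wrist","r1")
cv2.imwrite("pics/r2.png",cv2.resize(c["pixels"][130:330,160:410,::-1],None,fx=3,fy=3))
E
```

```text
clock: 27.05
position: [528.6, -328.5, 101.2]
eef_rot: [[0.975, 0.223, -0.006], [0.223, -0.975, 0.013], [-0.003, -0.014, -1.0]]
contact_force: [0.2, 0.2, -0.9]
opening: 16.1
```

View pics/r2.png

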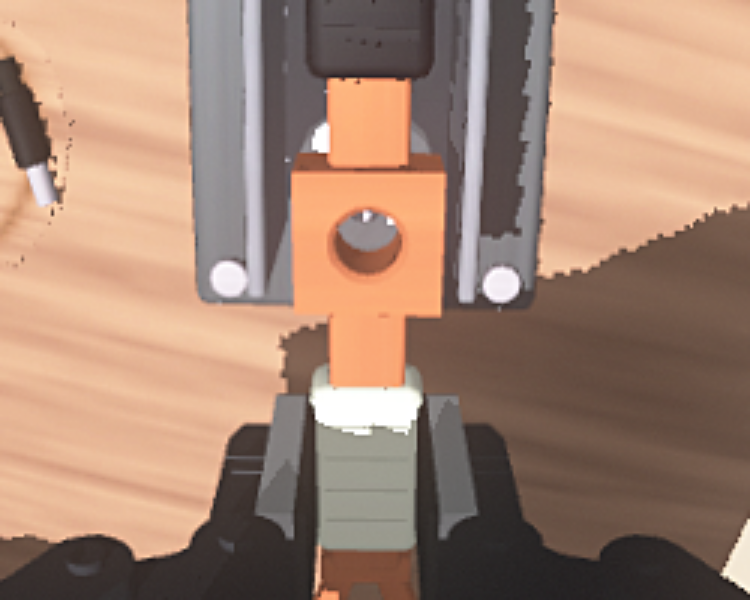

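```bash
python3 -m jog '[[-0.8,-0.8,0,0,255],[0,0,2,0,255],[0,0,3,0,255],[0,0,0,0,255],[0,0,0,0,255]]';python3 - <<'E'
from h import *
c=cam("wrist","s1")
cv2.imwrite("pics/s2.png",cv2.resize(c["pixels"][130:330,160:410,::-1],None,fx=3,fy=3))
E
```

```text
clock: 27.6
position: [527.5, -327.8, 95.9]
eef_rot: [[0.975, 0.223, -0.006], [0.223, -0.975, 0.013], [-0.003, -0.014, -1.0]]
contact_force: [-0.4, -0.8, -1.4]
opening: 15.9
```

View pics/s2.png

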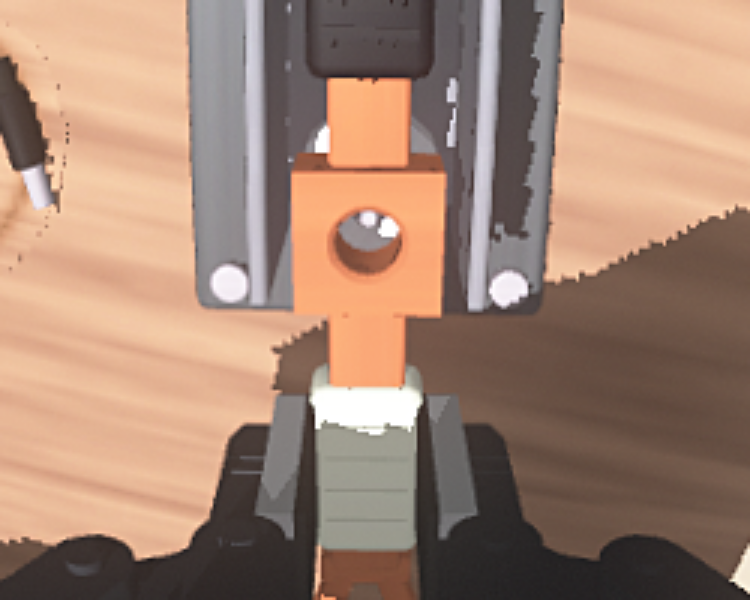

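```bash
python3 -m jog '[[0,0,2,0,255],[0,0,3,0,255],[0,0,0,0,255]]'; python3 -m jog '[[0,0,3,0,255],[0,0,2,0,255],[0,0,0,0,255]]';python3 - <<'E'
from h import *
c=cam("wrist","t1")
cv2.imwrite("pics/t2.png",cv2.resize(c["pixels"][130:330,160:410,::-1],None,fx=3,fy=3))
E
```

```text
clock: 27.95
position: [527.5, -327.7, 90.5]
eef_rot: [[0.975, 0.223, -0.006], [0.223, -0.975, 0.013], [-0.003, -0.014, -1.0]]
contact_force: [0.8, 0.2, -1.2]
opening: 16.0
clock: 28.25
position: [527.4, -327.6, 85.0]
eef_rot: [[0.975, 0.223, -0.006], [0.223, -0.975, 0.013], [-0.003, -0.014, -1.0]]
contact_force: [0.6, 0.1, -0.7]
opening: 15.9
```

View pics/t2.png

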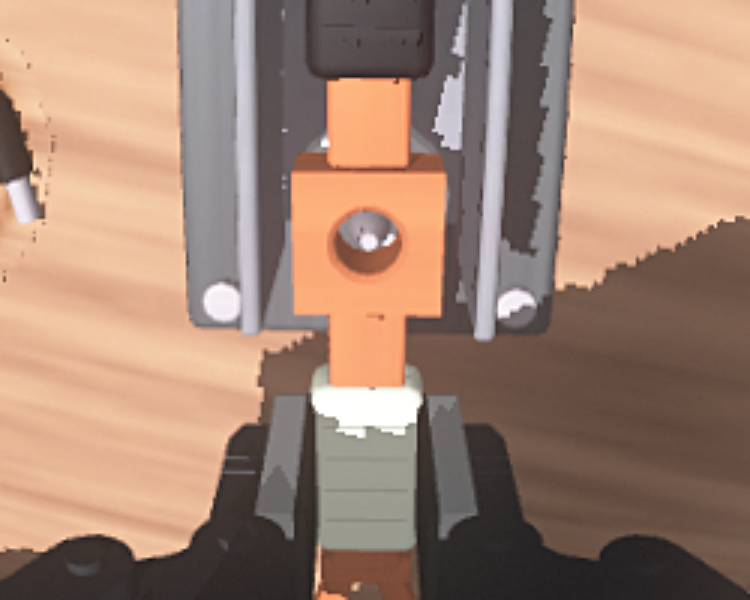

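Pin tip is central in the hole at (369,242) of the crop. Continue to the shoulder.

```bash
python3 -m jog '[[0,0,2.5,0,255],[0,0,1.5,0,255],[0,0,0,0,255]]'; python3 -m jog '[[0,0,1,0,255],[0,0,0,0,255]]';python3 -m jog '[[0,0,0.7,0,255],[0,0,0,0,255]]'
```

```text
clock: 28.6
position: [527.4, -327.6, 80.8]
eef_rot: [[0.975, 0.223, -0.006], [0.223, -0.975, 0.013], [-0.003, -0.014, -1.0]]
contact_force: [0.1, -0.1, -0.6]
opening: 15.9
clock: 28.8
position: [527.4, -327.6, 79.7]
eef_rot: [[0.975, 0.223, -0.006], [0.223, -0.975, 0.013], [-0.003, -0.014, -1.0]]
contact_force: [0.2, 0.6, -1.6]
opening: 15.9
clock: 29.0
position: [527.5, -327.6, 79.0]
eef_rot: [[0.975, 0.223, -0.006], [0.223, -0.975, 0.013], [-0.003, -0.014, -1.0]]
contact_force: [0.6, 0.1, -0.5]
opening: 15.6
```

```bash
python3 -m jog '[[0,0,0.8,0,255],[0,0,0,0,255]]';python3 -m jog '[[0,0,0,0,190],[0,0,0,0,150],[0,0,0,0,150],[0,0,0,0,150],[0,0,0,0,150]]';python3 - <<'E'
from h import *
c=cam("wrist","u1")
cv2.imwrite("pics/u2.png",cv2.resize(c["pixels"][130:330,160:410,::-1],None,fx=3,fy=3))
E
```

```text
clock: 29.2
position: [527.5, -327.7, 78.5]
eef_rot: [[0.975, 0.223, -0.006], [0.223, -0.975, 0.013], [-0.003, -0.014, -1.0]]
contact_force: [-1.1, 0.3, 1.7]
opening: 15.9
clock: 29.7
position: [527.7, -327.8, 78.6]
eef_rot: [[0.975, 0.223, -0.005], [0.223, -0.975, 0.012], [-0.002, -0.013, -1.0]]
contact_force: [0.3, 0.2, 0.2]
opening: 34.8
```

View pics/u2.png

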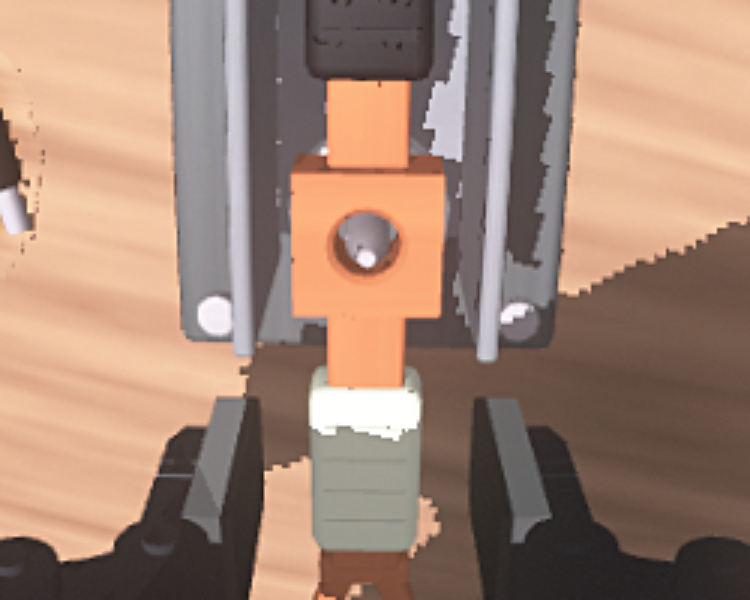

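```bash
python3 -m jog '[[0,0,-4,0,150],[0,0,-10,0,150],[0,0,-20,0,150],[0,0,-20,0,150],[0,0,-15,0,150],[0,0,0,0,150],[0,-12,0,0,255],[-1,-24,0,0,255],[-1,-24,0,0,255],[-1,-24,0,0,255],[-1,-24,0,0,255],[-1,-24,0,0,255],[-1,-24,0,0,255],[-1,-24,0,0,255],[-1,-24,0,0,255],[-1,-16,0,0,255],[-1,-8,0,0,255],[0,0,0,0,255],[0,0,0,0,255]]';python3 - <<'E'
from h import *
c=cam("wrist","v1");t=cam("top","v2");s=cam("scene","v3")
cv2.imwrite("pics/v4.png",np.hstack([cv2.resize(t["pixels"][160:270,330:420,::-1],(394,480),interpolation=cv2.INTER_CUBIC),cv2.resize(s["pixels"][200:300,310:390,::-1],(384,480),interpolation=cv2.INTER_CUBIC)]))
E
```

```text
clock: 31.65
position: [457.5, -92.6, 151.2]
eef_rot: [[0.975, 0.224, -0.014], [0.224, -0.974, 0.017], [-0.01, -0.019, -1.0]]
contact_force: [0.4, 0.4, -0.5]
opening: 0.1
```

View pics/v4.png

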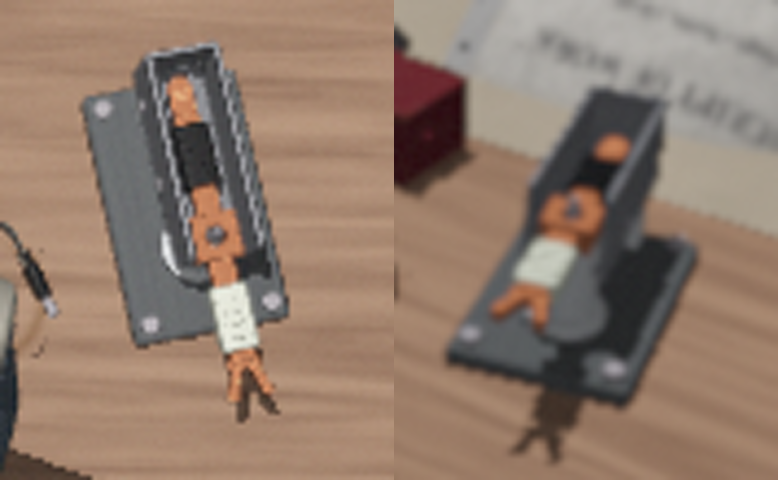

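View pics/v1.png

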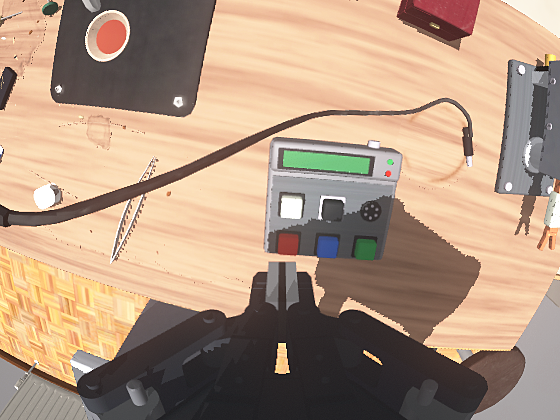

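```bash
python3 -m jog '[[4,4,0,0,255],[4,4.3,0,0,255],[0,0,10,0,255],[0,0,20,0,255],[0,0,20,0,255],[0,0,14,0,255],[0,0,6,0,255],[0,0,0,0,255],[0,0,0,0,255]]'
```

```text
clock: 32.7
position: [468.8, -101.4, 75.9]
eef_rot: [[0.975, 0.22, -0.012], [0.22, -0.975, 0.016], [-0.009, -0.018, -1.0]]
contact_force: [-0.2, 0.2, -0.9]
opening: 0.1
```

```bash
python3 -m jog '[[-0.7,-2,0,0,255],[-0.6,-1.7,0,0,255],[0,0,6,0,255],[0,0,3,0,255],[0,0,0,0,255],[0,0,0,0,255]]'; python3 - <<'E'
from h import *
c=cam("wrist","w1");cv2.imwrite("pics/w2.png",cv2.resize(c["pixels"][130:330,160:410,::-1],None,fx=3,fy=3))
E
```

```text
clock: 33.3
position: [467.4, -97.9, 68.0]
eef_rot: [[0.975, 0.22, -0.009], [0.22, -0.975, 0.015], [-0.006, -0.017, -1.0]]
contact_force: [-0.9, -0.6, 0.5]
opening: -0.0
```

View pics/w2.png

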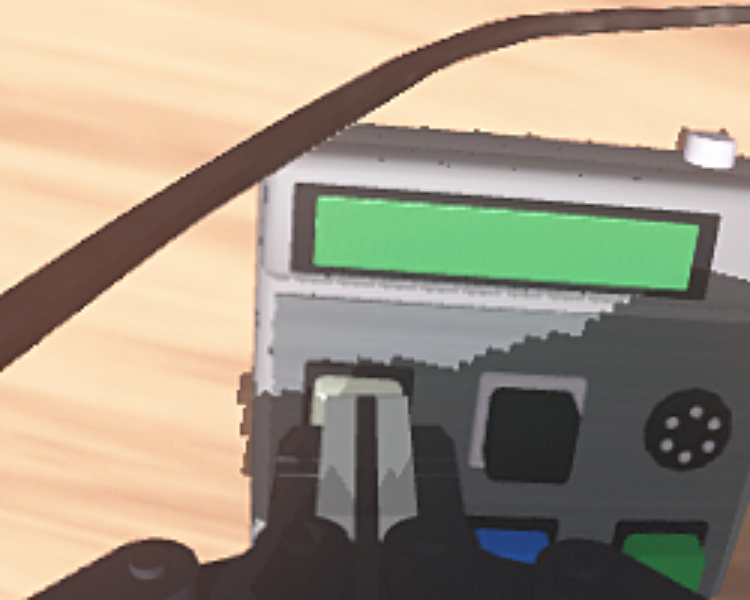

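Over the white key, clear of black. Press.

```bash
python3 -m jog '[[0,0,3,0,255],[0,0,2.5,0,255],[0,0,0,0,255]]'; python3 -m jog '[[0,0,2,0,255],[0,0,1.8,0,255],[0,0,0,0,255]]'
```

```text
clock: 33.65
position: [467.6, -97.9, 62.2]
eef_rot: [[0.976, 0.22, -0.009], [0.22, -0.975, 0.015], [-0.005, -0.016, -1.0]]
contact_force: [0.9, 1.5, 0.0]
opening: 0.2
clock: 33.95
position: [467.6, -97.9, 58.1]
eef_rot: [[0.976, 0.22, -0.009], [0.22, -0.975, 0.015], [-0.005, -0.016, -1.0]]
contact_force: [-1.4, -0.1, 4.0]
opening: -0.3
```

```bash
python3 -m jog '[[0,0,0.5,0,255],[0,0,0,0,255],[0,0,-6,0,255],[0,0,-12,0,255],[0,0,-6,0,255],[0,0,0,0,255],[-8,7,0,0,255],[-12,10,0,0,255],[-8,7,0,0,255],[-4,3,0,0,255],[0,0,0,0,255],[0,0,0,0,255]]';  python3 - <<'E'
from h import *
c=cam("wrist","x1");cv2.imwrite("pics/x2.png",cv2.resize(c["pixels"][130:330,160:410,::-1],None,fx=3,fy=3))
E
```

```text
clock: 35.15
position: [440.0, -134.1, 81.9]
eef_rot: [[0.976, 0.219, -0.01], [0.22, -0.975, 0.015], [-0.006, -0.017, -1.0]]
contact_force: [0.3, -0.7, 0.1]
opening: -0.2
```

View pics/x2.png

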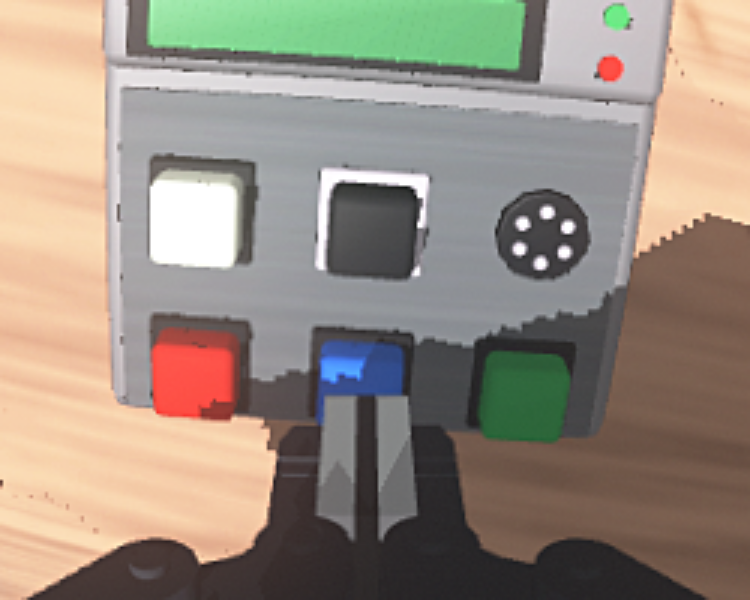

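The white key is up again and the fingers are over blue. Next I press blue, then go on to green.

```bash
python3 -m jog '[[0,0,8,0,255],[0,0,7,0,255],[0,0,3,0,255],[0,0,0,0,255]]'; python3 -m jog '[[0,0,2.5,0,255],[0,0,2.3,0,255],[0,0,0.5,0,255],[0,0,0,0,255]]'
```

```text
clock: 35.6
position: [440.5, -132.9, 62.0]
eef_rot: [[0.975, 0.221, -0.009], [0.221, -0.975, 0.015], [-0.006, -0.017, -1.0]]
contact_force: [-0.7, -0.7, 1.2]
opening: 0.3
clock: 36.0
position: [440.5, -132.9, 58.0]
eef_rot: [[0.975, 0.222, -0.008], [0.222, -0.975, 0.014], [-0.005, -0.016, -1.0]]
contact_force: [-2.3, 0.0, 7.1]
opening: -0.2
```

```bash
python3 -m jog '[[0,0,-6,0,255],[0,0,-12,0,255],[0,0,-6,0,255],[0,0,0,0,255],[-1,8,0,0,255],[-1,11,0,0,255],[-1,9,0,0,255],[-1,4,0,0,255],[0,0,0,0,255],[0,0,0,0,255]]';  python3 - <<'E'
from h import *
c=cam("wrist","y1");cv2.imwrite("pics/y2.png",cv2.resize(c["pixels"][130:330,160:410,::-1],None,fx=3,fy=3))
E
```

```text
clock: 37.0
position: [444.1, -168.9, 81.2]
eef_rot: [[0.975, 0.221, -0.009], [0.221, -0.975, 0.014], [-0.005, -0.016, -1.0]]
contact_force: [0.4, 0.4, -0.9]
opening: -0.2
```

View pics/y2.png

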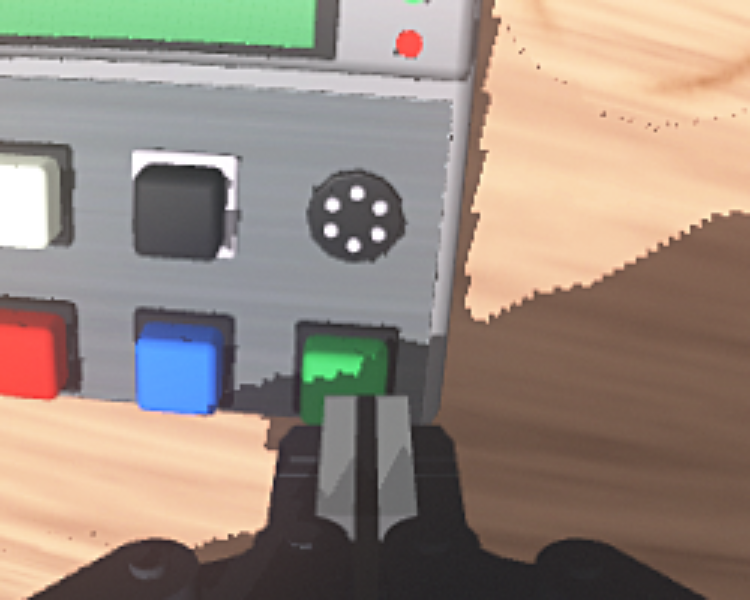

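Blue is up again. The fingers are about 3 mm right of the green key's centre, so I shift left and press.

```bash
python3 -m jog '[[0,-3,0,0,255],[0,0,8,0,255],[0,0,7,0,255],[0,0,2.5,0,255],[0,0,0,0,255]]'; python3 -m jog '[[0,0,2.5,0,255],[0,0,2.3,0,255],[0,0,0.5,0,255],[0,0,0,0,255]]'
```

```text
clock: 37.55
position: [442.9, -164.4, 62.0]
eef_rot: [[0.975, 0.222, -0.009], [0.222, -0.975, 0.015], [-0.006, -0.016, -1.0]]
contact_force: [0.6, -0.6, 1.3]
opening: 0.1
clock: 37.95
position: [443.0, -164.4, 58.0]
eef_rot: [[0.975, 0.222, -0.008], [0.222, -0.975, 0.014], [-0.005, -0.015, -1.0]]
contact_force: [-1.7, 1.5, 7.0]
opening: -0.3
```

```bash
python3 -m jog '[[0,0,-6,0,255],[0,0,-15,0,255],[0,0,-20,0,255],[0,0,-20,0,255],[0,0,-20,0,255],[0,0,-10,0,255],[0,0,0,0,255],[0,0,0,0,255]]';  python3 - <<'E'
from h import *
c=cam("wrist","z1");t=cam("top");s=cam("scene")
cv2.imwrite("pics/z2.png",np.hstack([cv2.resize(c["pixels"][130:290,200:400,::-1],(500,400)),cv2.resize(s["pixels"][200:300,320:390,::-1],(280,400))]))
E
```

```text
clock: 38.75
position: [443.3, -165.5, 152.3]
eef_rot: [[0.975, 0.222, -0.008], [0.222, -0.975, 0.014], [-0.005, -0.016, -1.0]]
contact_force: [-0.9, 0.1, -1.0]
opening: -0.1
```

View pics/z2.png

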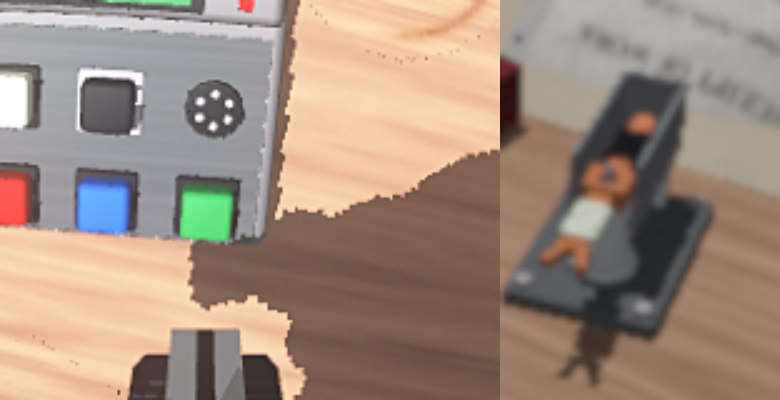

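View pics/z1.png

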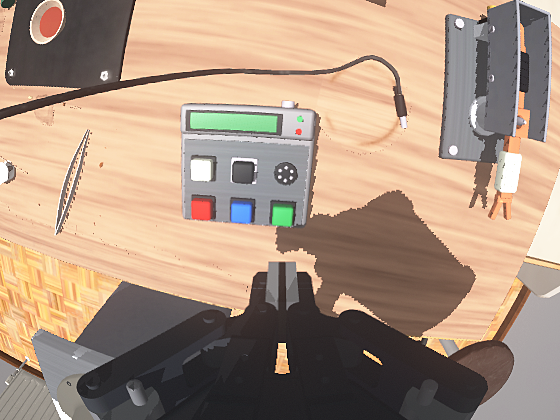

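All five keys look up. The arm sits on the pin with its white V end to the front, and the robot is clear of everything.

```bash
python3 -c "
from bench import ticket; print(ticket.job_done())"
```

```text
the job is handed in; nothing more can be done
None
```

The tack welder is changed over to rings, and I handed the job in at about 39 s of the 72 s allowed; no verdict was reported.

- **Red key:** I pressed it first, to the stop (about 12 N), while the arm still sat flat end to the front. It was up again in the next picture.
- **Contact arm:** I lifted it by the black sleeve, turned it a quarter turn and laid it on the board. I took it by the white sleeve, turned it another quarter turn and lowered it onto the pin until it touched the shoulder, then let go.
- **Extra regrip:** My first hold on the white sleeve hid the hub from the wrist camera. I let go without lifting, turned the gripper half round and took the sleeve again.
- **Keys after refitting:** I pressed white, blue and green in that order. Each bottomed 4 mm below first contact, with the tool at about 58 mm. White read only about 4.0 N (fully down is 3.9 N), so I added a 0.5 mm push whose force I did not read. Blue and green read about 7 N.

**Last checks:** The wrist picture shows all five keys up and the fingers clear. The scene picture, and an earlier top view, show the arm down on the pin with its V end to the front. I never went near the ring box, tweezers or spool, but I did not measure their positions again.

**What disagreed:** The wrist camera placed things about 3 to 4 mm to the left of the top camera. I trusted the top camera and the fingers' position relative to the parts, and the grasps and the fit bore that out. The tool also leaned by up to about 1.3° during the moves, with no visible effect.

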